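# Rock the pendulum angle gauge to its mark on a clamped saddle

## Robot

A 7-joint arm with a two-finger parallel gripper is mounted at the origin on the work surface. World frame = base frame: x ahead of the robot, y to its left, z up, the work surface at z = 0. Lengths are in mm, angles in rad, forces in N, time in s.
With the tool pointing down it reaches from about 400 to 850 mm from the base axis. Payload 4.5 kg.
Tool frame: the origin (TCP) lies at the very end of the fingers, on their centre line; the grasp point (between the pads) lies ctrl.grip_depth behind it (ctrl.grip_depth is the distance from the TCP to the grasp point, in mm); z points along the fingers, y is the direction in which the jaws open and shut (so a half turn about z gives the same grasp; the last joint's range is limited). The gripper opens to 85 mm and grips with 20 to 120 N. Pads are 22 mm wide; open, the fingers measure 114 mm over their backs; the gripper's body (76 mm by 85 mm) begins 54 mm behind the grasp point. The pads swing forward as they close: fully open they stand 13 mm farther back than shut.
Start: joints at [1.193, 0.689, -0.195, 1.565, 0.157, 0.902, -0.215], TCP at [250.194, -572.765, 203.817] pointing down, gripper open.
Joint ranges: [-3.01, 3.01], [-0.46, 2.08], [-1.47, 1.51], [0.13, 2.56], [-1, 4.14], [0.04, 2.09], [-2.66, 2.66]. Speed limits (rad/s): [2.57, 2.57, 3.14, 3.14, 3.14, 3.14, 3.14].

## Interface

Orientations are given as a rotation vector (axis times angle).
In Python, from station import ctrl, vision, search_frame gives the robot as it stands.
- The arm moves only by the tool arm_command, never from a script. Its argument "rows" is a list of rows, each a list of 7 numbers: the shift along the tool's x, y, z in mm, then the turn, a rotation vector about the tool's x, y, z in rad, then the opening, from -1 (shut) to 1 (fully open), so that 0 is half open. A call has exactly 10 rows; each row is the pose to reach, as a shift and turn from the pose measured when the call began, along the tool's axes at that moment; what a row does not reach only later rows make up. A row lasts 1/10 s, in which the tool goes at most 50 mm and 8.59 degrees, less where a joint would pass 70% of its speed; a pose out of reach is approached as far as the arm can. A call with a gripper value outside its range is refused whole. The fingers move at their own pace and stop on an object; the grip force is fixed at half the most. Time passes only in rows, so rows that repeat a pose let the fingers close, or fill a call up. It gives the time, the measured TCP pose, the force and the opening at its end, in the units of the state.
- ctrl.observe(): the state, without advancing time (a new reading comes with each control period).
- vision.camera(name): name is "side" or "top"; returns the picture (420x560x3 uint8, red, green, blue); there is no depth.
- vision.get_calibration(name): a dict with "mtx" (3x3 intrinsics, pixels), "cam_to_world" (4x4, takes a point from camera to world coordinates). Camera axes: x right, y up, looking along -z (the intrinsics and any distortion apply to the point x, -y, -z); pixel columns grow to the right and rows downward; lengths in mm; the calibration is good to about 2 mm. A picture is of the moment at which its call begins. get_calibration takes no time and is no camera call.
- ctrl.sign_off(): hands the job in, once; it reports no verdict.
Trained networks look in the newest picture that a camera, given by its name, has taken for a name from the list of things; names that differ only in an ending like _2 or _b are one class to them, and where a whole thing is asked for, a point or a joint stands for the part that bears it (a point fixed in the world has none). Each returns a list of dicts, best first, with "score" (0 to 1); they miss things now and then, are a little off and sometimes report something else, mostly with a low value. They report only what shows in the picture. A call takes as long as a camera call. They do not tell look-alikes from the thing itself.
- search_frame(camera, thing): "position" ([column, row] as shares, 0 to 1, of the picture: columns of its width, rows of its height, amid what is visible of it).
The state is a dict: "clock": time; "q": joint angles; "qvel": joint speeds; "joint_torque": joint torques, N m; "ee_pos": TCP position; "ee_rot": TCP orientation; "ft_force": force on the tool from outside, world axes, zero at the start; "wrist_torque": the same for the moment, N m; "grip_width": finger opening in mm.
Only numpy, scipy, OpenCV 4.12 (cv2) and the standard library are available. Lean on these libraries where they do the work, as an engineer would, in place of code of your own. Each camera call takes 0.05 s, during which the arm holds its last target.

## Task

Slide the movable jaw of the clamp shut so that the round-backed steel saddle block is pinched firmly against the fixed jaw. Then pick up the angle gauge, stand it upright on the saddle's rounded back and rock it there sideways, without bearing down hard, until its swinging pointer has settled between the two prongs of the mark. Finish while still holding it like that, with its foot lightly pressed on the saddle and touching nothing else, the jaw still shut, and leave the other things alone.

Things in the scene. Friction and masses are not known exactly. Their poses are not given: they have to be found in the camera images.
- clamp: Fixed aluminium slide clamp. Base plate 70 (x) x 250 (y) x 12 mm high, reaching from y = -170 to +80 mm; at its +y end a fixed jaw 30 mm high above the plate whose inner face is at y = +45 mm. The movable jaw slides along y. Origin: on the table, under the middle of the widest gap between the jaws
- jaw (a joint): Travel of the movable jaw in m along the clamp's +y, 0 = fully open (gap 90 mm), gap = 90 mm minus travel; 0.050 when shut on the 40 mm wide saddle. It slides stiffly (about 5 N of friction) and stays where it is left
- jaw_grip (a point): Point on the movable jaw's upright dark steel grip bar, 24 (clamp x) x 16 (clamp y) mm, which sticks up 47 mm out of the 28 mm high jaw block; its top is 15 mm above this point, which is 72 mm above the table and 34 mm behind the jaw's face. Axes as the clamp's
- saddle: Loose steel block between the jaws, standing on the clamp plate: 44 (x) x 40 (y) mm, 70 mm high, its top a half round of 20 mm radius whose axis runs along x. 0.45 kg. Origin: centre of its underside, 12 mm above the table. It is twisted a little until the jaws square it to the clamp
- crown (a point): Highest point of the saddle's rounded back, in the middle; 82 mm above the table. The half round's axis is 20 mm below it
- gauge: Loose angle gauge, about 0.36 kg, 168 mm high, standing on the table on its flat foot 44 (x) x 70 (y) x 10 mm. Round black case 100 mm across, 14 mm thick, centre 68 mm above the foot's underside, white dial on its +x face (away from the robot). On top a handle, see handle. Origin: centre of the foot's underside; z up through the handle
- handle (a point): Middle of the gauge's handle, a block 26 (x) x 20 (y) x 44 mm high; 146 mm above the underside of the foot, 28 mm above the top edge of the case. Axes as the gauge's: grip it across y
- pointer (a joint): Angle in rad of the freely swinging pendulum pointer on the dial, turning about the gauge's x axis at the case's centre: 0 when it points to the foot, positive when its tip is toward the gauge's +y. It always hangs plumb once settled, about 1 s after a movement, so it reads + a when the gauge leans with its handle toward +y by a
- mark (a joint): Angle in rad of the mark on the same scale and axis as the pointer (stiff, does not move by itself); between 0.18 and 0.42, so on the +y side
- pointer_tip (a point): Tip of the dark pointer, 38 mm from its pivot; z axis runs from the tip to the pivot
- mark_gap (a point): Middle of the gap between the mark's two steel prongs, 38 mm from the same pivot, the gap 5.5 mm wide; the pointer's tip must settle between them. z axis runs to the pivot
- screwdriver: Bystander: screwdriver lying on the table
- screw_tray: Bystander: white divided tray, 110 x 170 x 35 mm
- post: Bystander: steel post 13 mm thick, 110 mm high, on a round base 52 mm across
- laser_case: Bystander: black box 60 x 50 x 35 mm
Mind the look-alikes: they are no part of the job. Of the things shaped like the gauge, the black one is meant.

How it is judged (in metres and radians):
On the way, in this order (a step that is already met when the one before it is completed fails the run):
1. the movable jaw is shut on the saddle and presses it with more than 3 N (contact force between jaw and saddle above 3 N and value of joint jaw above 0.047 m), for 0.2 s.
2. the gauge stands upright (within 0.1 rad) on the saddle, clear of the table (contact force between gauge and saddle above 0.7 N and angle between gauge's own z axis and vertical below 0.1 rad and height (world z) of gauge above 0.07 m), for 0.2 s.
3. rocked on the saddle, the pointer comes to rest between the prongs (contact force between gauge and saddle above 0.7 N and angle between the z axis of pointer_tip and the z axis of mark_gap, either way round below 0.06 rad), for 0.4 s.
At the end, for the whole second after the job is handed in: Fingers hold the gauge (over 2 N); its foot, over 70 mm above the table, presses the saddle (over 0.7 N) and is clear of the clamp; the pointer is still and within 0.06 rad of the middle of the mark; the saddle is upright within 0.06 rad, jaw travel 47 to 53 mm (all of step 3 and velocity of joint pointer between -0.4 and 0.4 rad/s and contact force between the fingers and gauge above 2 N and height (world z) of gauge above 0.07 m and contact force between gauge and clamp below 0.1 N and angle between saddle's own z axis and vertical below 0.06 rad and value of joint jaw between 0.047 and 0.053 m); the arm keeps its last pose, push and grip.
It fails at once if a bystander was moved more than 20 mm (distance of any of screwdriver, screw_tray, post, laser_case from where it was at the start of the episode above 0.02 m).
It fails at once if the gauge was pressed on the saddle with more than 40 N (contact force between gauge and saddle above 40 N).
It also fails if it takes over 64 s, if anything falls off the work surface, if the arm or the gripper's body presses on something with over 40 N, if the wrist force passes 120 N, or if a joint passes its speed limit or range.

## Working session

There is one attempt and no reset: what is moved stays moved. The work goes in short steps, Python scripts to look and compute and a tool call to move; the robot and the scene stay as the last step left them, time stands still between calls to the robot, and variables do not carry over. Pictures are saved under pics/ and viewed, and the job is handed in when it is done.

Besides the shell and the picture viewer there is one more tool, called as name([rows], argument=value, ...), one row to a line, values as JSON. arm_command: Moves the arm, as the interface text tells. Its arguments: {"type":"object","properties":{"rows":{"type":"array","items":{"type":"array","items":{"type":"number"}}}},"required":["rows"]}

```bash
ls; mkdir -p pics; cat > h.py <<'E'
import numpy as np, cv2
from station import ctrl, vision, search_frame
from scipy.spatial.transform import Rotation as R
def shot(n,f):
    im=vision.camera(n); cv2.imwrite('pics/'+f,cv2.cvtColor(im,cv2.COLOR_RGB2BGR)); return im
def ray(n,uv):
    c=vision.get_calibration(n);K=np.array(c['mtx']);T=np.array(c['cam_to_world'])
    d=np.linalg.solve(K,[uv[0],uv[1],1]);d=T[:3,:3]@(d*[1,-1,-1]);return T[:3,3],d
def at(n,uv,z):
    o,d=ray(n,uv);return o+d*(z-o[2])/d[2]
def proj(n,p):
    c=vision.get_calibration(n);K=np.array(c['mtx']);T=np.array(c['cam_to_world'])
    q=T[:3,:3].T@(np.array(p,float)-T[:3,3]);q=K@(q*[1,-1,-1]);return q[:2]/q[2]
def st():
    s=ctrl.observe();print('t',s['clock'],'p',np.round(s['ee_pos'],1),'r',np.round(s['ee_rot'],3),'f',np.round(s['ft_force'],2),'g',s['grip_width']);return s
E
python3 - <<'E'
from h import *
s=st();print(ctrl.grip_depth, s['q'])
print(R.from_rotvec(s['ee_rot']).as_matrix().round(3))
for n in('side','top'):
    shot(n,n+'0.png');c=vision.get_calibration(n);print(c)
    for t in ['clamp','jaw_grip','saddle','crown','gauge','handle','pointer_tip','mark_gap','screwdriver','screw_tray','post','laser_case']:
        r=search_frame(n,t)[:3];print(n,t,[(np.round(np.array(x['position'])*[560,420],1).tolist(),round(x['score'],2)) for x in r])
E
```

```text
pics
t 0.0 p [ 249.8 -572.1  203. ] r [-3.073e+00 -6.420e-01  1.000e-03] f [ 0.18  0.37 -0.8 ] g 85.35091542934774
18.700000000000003 [ 1.19278329  0.69000996 -0.19449377  1.56640107  0.15731061  0.90251311
 -0.21510125]
[[ 0.916  0.4   -0.001]
 [ 0.4   -0.916  0.002]
 [-0.    -0.002 -1.   ]]
{'mtx': array([[389.71254326,   0.        , 279.54054587],
       [  0.        , 389.71254326, 208.01105757],
       [  0.        ,   0.        ,   1.        ]]), 'cam_to_world': array([[-9.95804683e-01,  5.47536970e-02, -7.33148415e-02,
         5.12684438e+02],
       [-9.09934641e-02, -6.77077889e-01,  7.30264145e-01,
         8.02207941e+02],
       [-9.65519635e-03,  7.33871627e-01,  6.79219561e-01,
         8.63442980e+02],
       [ 0.00000000e+00,  0.00000000e+00,  0.00000000e+00,
         1.00000000e+00]])}
side clamp [([293.3, 259.7], 0.72)]
side jaw_grip [([294.4, 244.9], 0.76)]
side saddle [([284.7, 262.6], 0.77)]
side crown [([285.3, 266.4], 0.63)]
side gauge [([270.3, 145.7], 0.91), ([293.0, 172.0], 0.75), ([325.1, 151.0], 0.62)]
side handle [([293.5, 164.9], 0.65), ([326.4, 148.8],
[... 760 characters left out ...]
00e+00]])}
top clamp [([261.1, 230.2], 0.8)]
top jaw_grip [([257.6, 231.4], 0.91)]
top saddle [([235.9, 226.6], 0.68), ([378.9, 216.3], 0.29)]
top crown [([234.4, 220.7], 0.65), ([376.6, 216.5], 0.24), ([148.4, 237.7], 0.21)]
top gauge [([385.0, 213.1], 0.87), ([413.1, 249.8], 0.74), ([412.4, 189.3], 0.6)]
top handle [([380.5, 217.5], 0.96), ([414.7, 255.3], 0.6), ([416.5, 184.6], 0.58)]
top pointer_tip []
top mark_gap []
top screwdriver [([362.3, 157.2], 0.85), ([237.7, 225.2], 0.61)]
top screw_tray [([259.9, 230.1], 0.75), ([267.2, 164.2], 0.69), ([299.5, 287.9], 0.21)]
top post [([149.1, 240.9], 0.81)]
top laser_case [([299.5, 289.9], 0.68), ([267.9, 163.8], 0.47), ([260.4, 231.8], 0.27)]
```

View pics/side0.png

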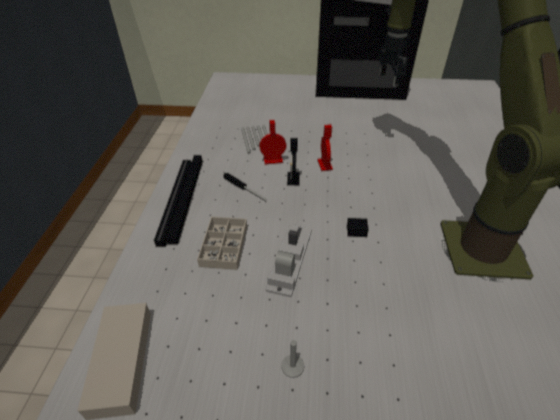

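View pics/top0.png

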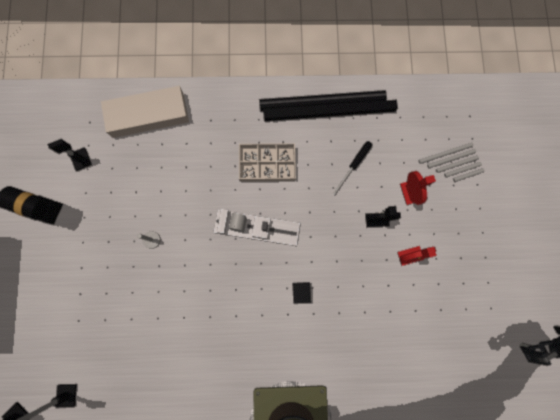

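```bash
python3 - <<'E'
import cv2
a=cv2.imread('pics/top0.png')[130:280,200:450];cv2.imwrite('pics/top0c.png',cv2.resize(a,(800,480),interpolation=2))
a=cv2.imread('pics/side0.png')[100:300,200:400];cv2.imwrite('pics/side0c.png',cv2.resize(a,(600,600),interpolation=2))
E
```

```text
(no output)
```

View pics/top0c.png

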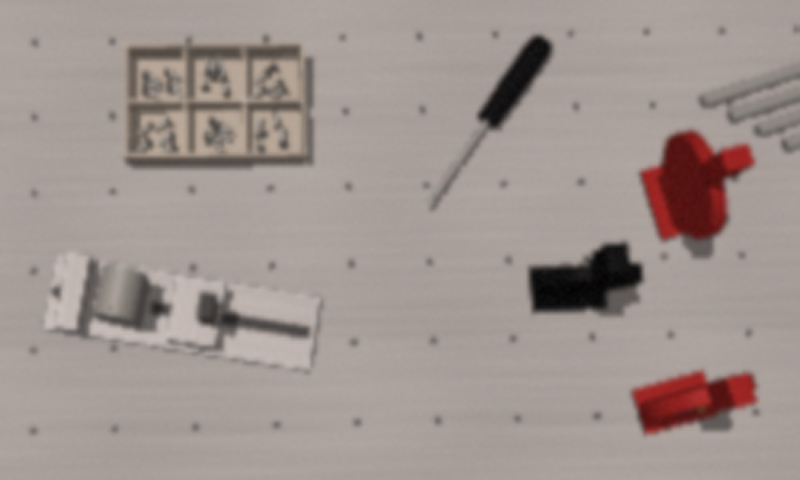

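View pics/side0c.png

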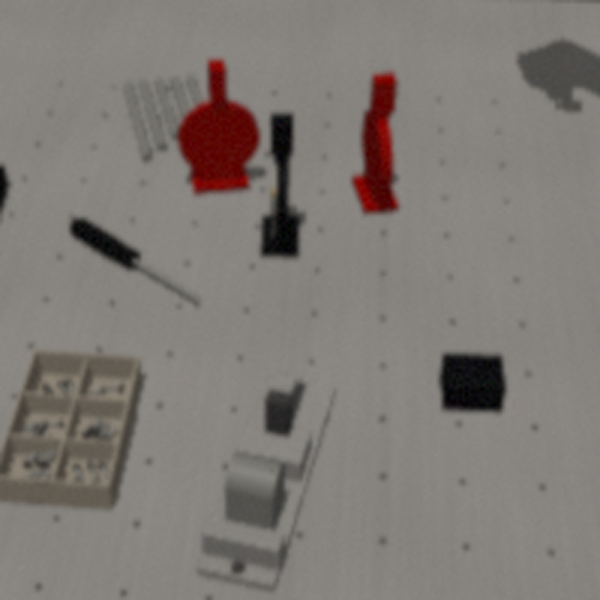

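The top view shows three gauge-shaped things: red at (417,187), red at (415,255) and black at (383,217). The black one is the gauge that's meant. The crop above confirms its colour and its separate foot and handle. The clamp runs from (218,220), its fixed jaw at +y, to (299,233). The screwdriver is at (352,167).

```bash
python3 - <<'E'
from h import *
f=lambda a,b:(200+a/3.2,130+b/3.2)
P=[at('top',f(*c),12)[:2] for c in [(68,250),(45,328),(310,370),(322,292)]]
print(np.round(P,1))
P=np.array(P)
d=(P[0]+P[1]-P[2]-P[3])/2; print('y axis len',np.linalg.norm(d),'yaw',np.arctan2(-d[0],d[1]))
d=P[0]-P[1];print('w',np.linalg.norm(d),np.arctan2(d[1],d[0]))
print('fixed end mid',(P[0]+P[1])/2, 'center',P.mean(0))
print('grip top', at('top',f(207,300),87), at('top',(257.6,231.4),72))
def tri(a,b):
    o1,d1=ray('top',a);o2,d2=ray('side',b)
    A=np.array([d1,-d2]).T;x=np.linalg.lstsq(A,o2-o1,rcond=None)[0]
    return (o1+d1*x[0]).round(1),(o2+d2*x[1]).round(1)
print('jawgrip',tri((257.6,231.4),(294.4,244.9)))
print('handle',tri((391,212.5),(293.7,145)), at('top',(391,212),146))
# gauge foot corners
for c in [(530,266),(533,312),(605,307)]: print('foot',at('top',f(*c),10).round(1))
im=cv2.imread('pics/top0.png')
cv2.imwrite('pics/gt.png',cv2.resize(im[195:240,355:415],None,fx=12,fy=12,interpolation=2))
cv2.imwrite('pics/ct.png',cv2.resize(im[200:255,205:310],None,fx=7.5,fy=7.5,interpolation=2))
im=cv2.imread('pics/side0.png')
cv2.imwrite('pics/gs.png',cv2.resize(im[130:195,265:330],None,fx=9,fy=9,interpolation=2))
E
```

```text
[[615.6 190.6]
 [542.6 211.7]
 [497.8 -32.6]
 [570.5 -46.1]]
y axis len 244.69481907948392 yaw -0.18473780225422867
w 75.99886707518088 -0.28247112556830617
fixed end mid [579.14132057 201.14247965] center [556.66747129  80.87687892]
grip top [554.67608371  59.63006582  87.        ] [535.50619795  80.3295235   72.        ]
jawgrip (array([537.6,  81. ,  55.1]), array([545.2,  80.4,  56. ]))
handle (array([ 569.5, -280.5,  142.6]), array([ 571.8, -280.6,  143. ])) [ 570.26853149 -279.52722489  146.        ]
foot [ 591.2 -243.6   10. ]
foot [ 547.4 -243.8   10. ]
foot [ 550.6 -312.1   10. ]
```

View pics/gt.png

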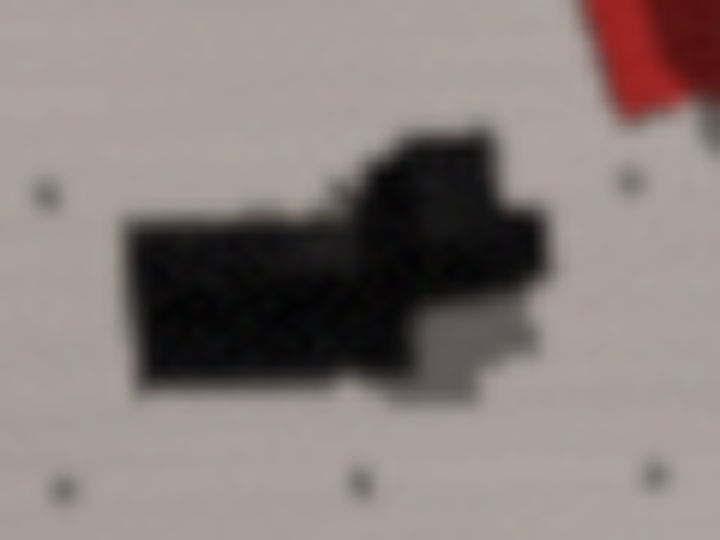

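View pics/ct.png

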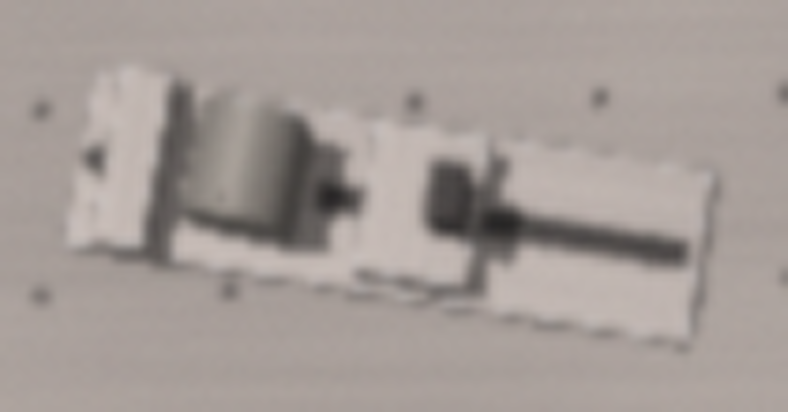

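View pics/gs.png

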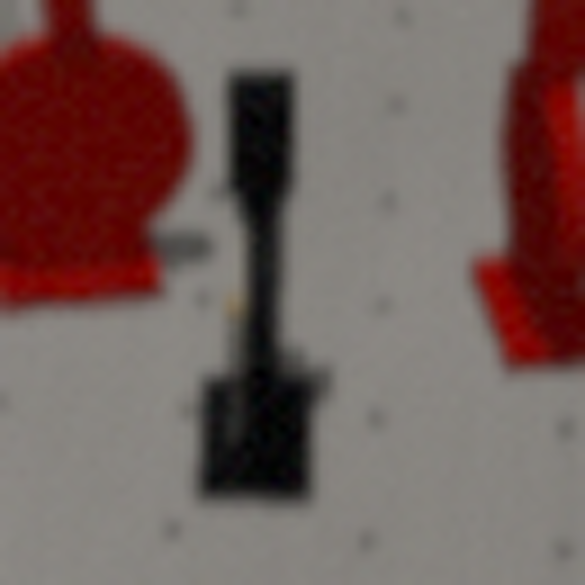

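```bash
cat > fit.py <<'E'
from h import *
from scipy.optimize import least_squares, minimize
g=lambda a,b:(205+a/7.5,200+b/7.5)
pts=[((35,-170,12),g(715,172)),((-35,-170,12),g(688,347)),((35,80,42),g(97,68)),((-35,80,42),g(68,245)),((35,45,42),g(178,78)),((-35,45,42),g(148,257)),((0,-79,87),g(452,198))]
def w(p,q): 
    c,s=np.cos(p[2]),np.sin(p[2]);return np.array([p[0]+c*q[0]-s*q[1],p[1]+s*q[0]+c*q[1],q[2]])
def res(p): return np.concatenate([proj('top',w(p,a))-b for a,b in pts])
r=least_squares(res,[556,80,-.18],loss='soft_l1');print('clamp',r.x,r.fun.reshape(-1,2).round(1))
print('grip',w(r.x,(0,-79,72)),'crown x axis at shut',w(r.x,(0,25,82)))
# gauge silhouette fit
def boxpts(cx,cy,z0,z1,a,b): return [(cx+i*a/2,cy+j*b/2,z) for i in(-1,1) for j in(-1,1) for z in(z0,z1)]
t=np.linspace(0,2*np.pi,24)
disc=[(x,50*np.cos(u),68+50*np.sin(u)) for x in(-7,7) for u in t]
parts=[boxpts(0,0,0,10,44,70),disc,boxpts(0,0,124,168,26,20),boxpts(0,0,115,126,14,14)]
S=6
def run(names):
  M={}
  for n,(c0,c1,r0,r1) in {'top':(350,420,195,235),'side':(275,312,130,195)}.items():
    im=cv2.imread(f'pics/{n}0.png')[r0:r1,c0:c1].astype(float)
    m=1-np.clip((im.max(2)-25)/(130-25),0,1)   # darkness share
    if n=='top': m=np.where(im.max(2)>75,0,m)
    if n=='side': m=np.where((im[...,2]>1.5*im[...,1]+10),0,m); m=np.where(im.max(2)>90,0,m)
    M[n]=(m,(c0,r0))
  def cost(p):
    e=0
    for n in names:
        m,o=M[n];h_,w_=m.shape;can=np.zeros((h_*S,w_*S),np.uint8)
        for q in parts:
            uv=np.array([(proj(n,w(p,a))-o+.5)*S-.5 for a in q],np.float32)
            cv2.fillConvexPoly(can,cv2.convexHull(uv).round().astype(np.int32),255)
        sm=cv2.resize(can,(w_,h_),interpolation=cv2.INTER_AREA)/255.
        e+=((sm-m)**2).sum()
    return e
  best=None
  for y0 in(-.15,0,.15):
    o=minimize(cost,[570,-279,y0],method='Nelder-Mead',options=dict(initial_simplex=[[570,-279,y0],[575,-279,y0],[570,-274,y0],[570,-279,y0+.1]],maxiter=120))
    if best is None or o.fun<best.fun: best=o
  print(names,best.x,best.fun)
run(['top']);run(['side']);run(['top','side'])
E
sed -i 's/^def ray/import functools\n_gc=functools.lru_cache(None)(lambda n: vision.get_calibration(n))\ndef ray/;s/c=vision.get_calibration(n);K/c=_gc(n);K/' h.py
python3 fit.py
```

```text
clamp [ 5.59965175e+02  1.26886097e+02 -1.73697006e-01] [[ 0.5  0.1]
 [ 0.8 -0.1]
 [-1.2 -0.2]
 [-1.6 -0.3]
 [-0.1  0.2]
 [-0.3 -0.1]
 [ 3.3  0.2]]
grip [546.31200845  49.0748447   72.        ] crown x axis at shut [564.28579773 151.50991145  82.        ]
['top'] [ 5.69017881e+02 -2.78728632e+02  6.72826904e-02] 56.38855008670135
['side'] [ 5.71295359e+02 -2.78396069e+02  5.63129361e-02] 28.50797699471946
['top', 'side'] [ 5.70583159e+02 -2.78831027e+02  5.13001722e-02] 91.22490407927877
```

```bash
python3 - <<'E'
from h import *
exec(open('fit.py').read().split('# gauge')[0].replace('print','0 and print'))
P=pts[:6]
def res(p): return np.concatenate([proj('top',w(p,a))-b for a,b in P]+[proj('top',w(p,(0,p[3],87)))-pts[6][1]])
r=least_squares(res,[556,80,-.18,-79],loss='soft_l1');print(r.x,r.fun.reshape(-1,2).round(1))
x=r.x
print('grip',w(x,(0,x[3],72)),'crown shut',w(x,(0,25,82)))
print('side check grip top, crown', proj('side',w(x,(0,x[3],87))),proj('side',w(x,(0,25,82))))
s=st();Rm=R.from_rotvec(s['ee_rot']).as_matrix();tg=w(x,(0,x[3],130)); print(Rm.T@(tg-s['ee_pos']),np.arctan2(Rm[1,0],Rm[0,0]))
E
```

```text
[ 5.59716753e+02  1.26069903e+02 -1.74159538e-01 -6.90591153e+01] [[ 0.8  0.2]
 [ 1.1  0. ]
 [-0.9 -0.2]
 [-1.3 -0.2]
 [ 0.1  0.3]
 [-0.   0. ]
 [ 0.  -0.2]]
grip [547.75015811  58.05547764  72.        ] crown shut [564.04876401 150.69171581  82.        ]
side check grip top, crown [294.16913965 231.26233396] [285.58879279 257.97864537]
t 1.3 p [ 250.2 -572.8  203.8] r [3.075 0.642 0.   ] f [ 0.15 -0.58  0.3 ] g 85.60500817141971
[ 525.16841744 -459.00348473   73.78411771] 0.4118032940682512
```

arm_command([
  [50,-44,-10,0,0,0.1,0],
  [100,-88,-10,0,0,0.2,0],
  [150,-131,-10,0,0,0.3,0],
  [200,-175,-10,0,0,0.4,0],
  [250,-219,-10,0,0,0.5,0],
  [300,-263,-10,0,0,0.586,0],
  [350,-306,-10,0,0,0.586,0],
  [400,-350,-10,0,0,0.586,0],
  [450,-394,-10,0,0,0.586,0],
  [500,-437,-10,0,0,0.586,0],
])

```text
clock: 2.3
ee_pos: [463.8, -119.0, 214.0]
ee_rot: [3.13, -0.273, 0.001]
ft_force: [0.0, -0.4, 0.3]
grip_width: 42.7
```

```bash
cat >> h.py <<'E'
def delta(pos,yaw=None,rot=None):
    s=st();Rm=R.from_rotvec(s['ee_rot'])
    print('shift',(Rm.as_matrix().T@(np.array(pos)-s['ee_pos'])).round(1))
    if rot is None and yaw is not None:
        rot=R.from_matrix([[np.cos(yaw),np.sin(yaw),0],[np.sin(yaw),-np.cos(yaw),0],[0,0,-1]])
    if rot is not None: print('turn',(Rm.inv()*rot).as_rotvec().round(3))
E
python3 -c "
from h import *
delta((547.8,58,110),-.174)"
```

```text
t 2.3 p [ 463.8 -119.   214. ] r [ 3.13e+00 -2.73e-01  1.00e-03] f [ 0.03 -0.38  0.27] g 42.66680145965613
shift [  51.9 -188.9  104.1]
turn [ 0.    -0.001 -0.   ]
```

arm_command([
  [13,-47,5,0,0,0,0],
  [26,-94,20,0,0,0,0],
  [39,-140,40,0,0,0,0],
  [52,-180,70,0,0,0,0],
  [52,-189,104,0,0,0,0],
  [52,-189,104,0,0,0,0],
  [52,-189,104,0,0,0,0],
  [52,-189,104,0,0,0,0],
  [52,-189,104,0,0,0,0],
  [52,-189,104,0,0,0,0],
])

```text
clock: 3.3
ee_pos: [548.6, 57.0, 111.6]
ee_rot: [-3.129, 0.276, -0.005]
ft_force: [-0.2, -0.5, -0.2]
grip_width: 42.8
```

```bash
python3 -c "
from h import *
delta((547.8,58,56),-.174)
for n in ('top','side'):
    im=shot(n,n+'1.png')
a=cv2.imread('pics/top1.png')[190:270,200:320];b=cv2.imread('pics/side1.png')[200:310,230:350]
cv2.imwrite('pics/j1.png',np.hstack([cv2.resize(a,(480,400)),cv2.resize(b,(320,400))]))
"
```

```text
t 3.3 p [548.6  57.  111.6] r [-3.129  0.276 -0.005] f [-0.21 -0.5  -0.18] g 42.78450283465395
shift [-1.2 -0.8 55.6]
turn [-0.    -0.003 -0.002]
```

View pics/j1.png

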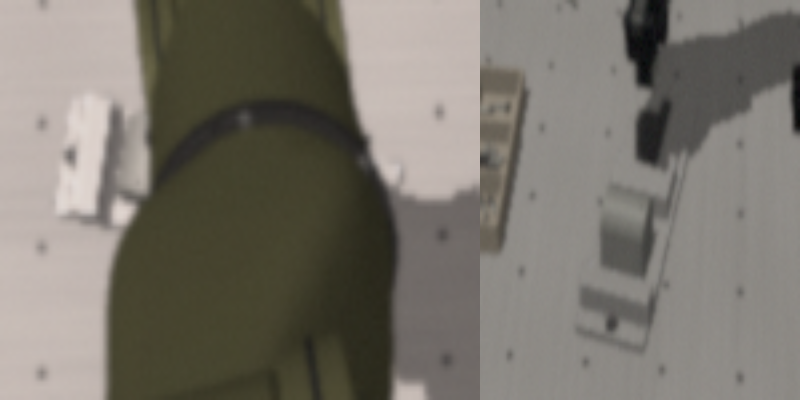

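```bash
python3 -c "
from h import *
s=st();print((proj('side',s['ee_pos'])-[230,200])*[2.667,3.636]+[480,0]); print((proj('side',(547.8,58,87))-[230,200])*[2.667,3.636]+[480,0])
a=cv2.imread('pics/side1.png')[190:260,265:325]
cv2.imwrite('pics/j2.png',cv2.resize(a,(600,700)))
"
```

```text
t 3.4 p [548.3  57.5 111. ] r [-3.129  0.275 -0.004] f [-0.03  0.07  0.21] g 42.63875720774029
[650.9814336   90.78525246]
[651.09431991 113.61317952]
```

View pics/j2.png

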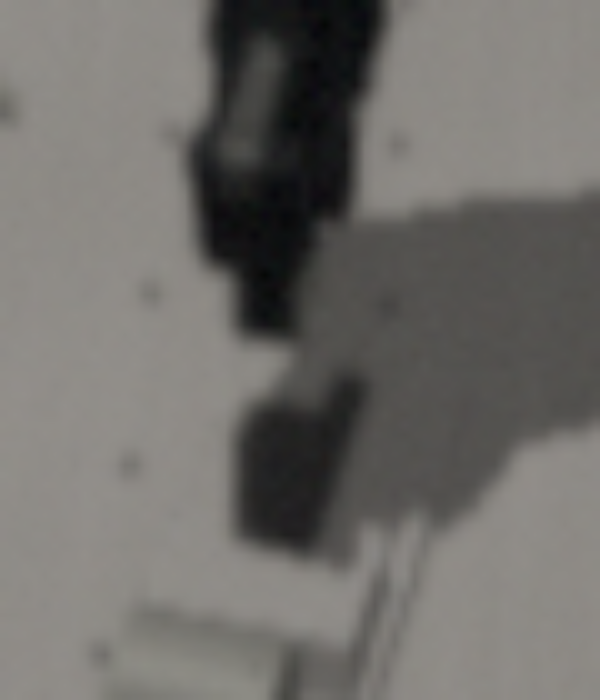

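arm_command([
  [-1,-0.5,20,0,0,0,0],
  [-1,-0.5,40,0,0,0,0],
  [-1,-0.5,55,0,0,0,0],
  [-1,-0.5,55,0,0,0,-1],
  [-1,-0.5,55,0,0,0,-1],
  [-1,-0.5,55,0,0,0,-1],
  [-1,-0.5,55,0,0,0,-1],
  [-1,-0.5,55,0,0,0,-1],
  [-1,-0.5,55,0,0,0,-1],
  [-1,-0.5,55,0,0,0,-1],
])

```text
clock: 4.4
ee_pos: [547.4, 58.9, 56.4]
ee_rot: [-3.129, 0.274, -0.004]
ft_force: [-1.7, 3.7, 1.3]
grip_width: 13.4
```

arm_command([
  [0,-4,0,0,0,0,-1],
  [0,-8,0,0,0,0,-1],
  [0,-12,0,0,0,0,-1],
  [0,-16,0,0,0,0,-1],
  [0,-20,0,0,0,0,-1],
  [0,-24,0,0,0,0,-1],
  [0,-28,0,0,0,0,-1],
  [0,-31,0,0,0,0,-1],
  [0,-34,0,0,0,0,-1],
  [0,-36,0,0,0,0,-1],
])

```text
clock: 5.4
ee_pos: [552.9, 88.7, 56.4]
ee_rot: [3.123, -0.28, 0.001]
ft_force: [-2.6, -9.3, 2.2]
grip_width: 13.2
```

```bash
python3 -c "
from h import *
shot('side','side2.png');st()
a=cv2.imread('pics/side2.png')[200:310,240:340]
cv2.imwrite('pics/j3.png',cv2.resize(a,(545,600)))
"
```

```text
t 5.45 p [552.9  88.9  56.4] r [ 3.123e+00 -2.790e-01  1.000e-03] f [-2.99 -7.85  1.44] g 12.996542658432032
```

View pics/j3.png

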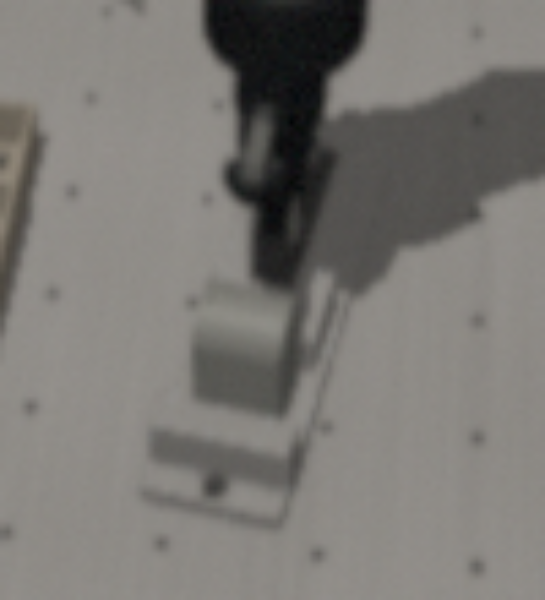

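arm_command([
  [0,-6,0,0,0,0,-1],
  [0,-8,0,0,0,0,-1],
  [0,-10,0,0,0,0,-1],
  [0,-12,0,0,0,0,-1],
  [0,-14,0,0,0,0,-1],
  [0,-16,0,0,0,0,-1],
  [0,-18,0,0,0,0,-1],
  [0,-20,0,0,0,0,-1],
  [0,-22,0,0,0,0,-1],
  [0,-22,0,0,0,0,-1],
])

```text
clock: 6.45
ee_pos: [555.2, 101.4, 56.4]
ee_rot: [3.111, -0.288, -0.004]
ft_force: [-3.3, -12.4, 3.2]
grip_width: 13.1
```

```bash
python3 -c "
from h import *
shot('side','side3.png');s=st()
c=np.array([559.7,126.1]);yv=np.array([np.sin(.174),np.cos(.174)]);print('clamp y',(s['ee_pos'][:2]-c)@yv,'f along',s['ft_force'][:2]@yv)
a=cv2.imread('pics/side3.png')[200:310,240:340]
cv2.imwrite('pics/j4.png',cv2.resize(a,(545,600)))
"
```

```text
t 6.5 p [555.2 101.3  56.4] r [ 3.111 -0.288 -0.004] f [ -3.83 -13.11   3.89] g 13.042626634971825
clamp y -25.168562900956285 f along -13.579185515501578
```

View pics/j4.png

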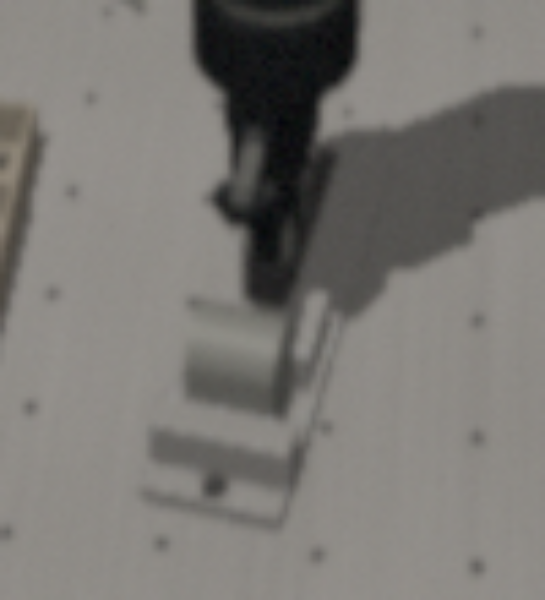

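arm_command([
  [0,-10,0,0,0,0,-1],
  [0,-11,0,0,0,0,-1],
  [0,-12,0,0,0,0,-1],
  [0,-13,0,0,0,0,-1],
  [0,-14,0,0,0,0,-1],
  [0,-15,0,0,0,0,-1],
  [0,-16,0,0,0,0,-1],
  [0,-16,0,0,0,0,-1],
  [0,-16,0,0,0,0,-1],
  [0,-16,0,0,0,0,-1],
])

```text
clock: 7.5
ee_pos: [555.0, 101.1, 56.4]
ee_rot: [3.09, -0.302, -0.013]
ft_force: [-4.9, -23.4, 8.7]
grip_width: 13.1
```

```bash
python3 -c "
from h import *
s=st()
c=np.array([559.7,126.1]);yv=np.array([np.sin(.174),np.cos(.174)]);print('clamp y',(s['ee_pos'][:2]-c)@yv,'f along',s['ft_force'][:2]@yv)
shot('side','side4.png')
a=cv2.imread('pics/side4.png')[200:310,240:340]
cv2.imwrite('pics/j5.png',cv2.resize(a,(545,600)))
"
```

```text
t 7.5 p [555.  101.1  56.4] r [ 3.09  -0.302 -0.013] f [ -4.91 -23.42   8.67] g 13.096306834274673
clamp y -25.445076591983554 f along -23.915086494546312
```

View pics/j5.png

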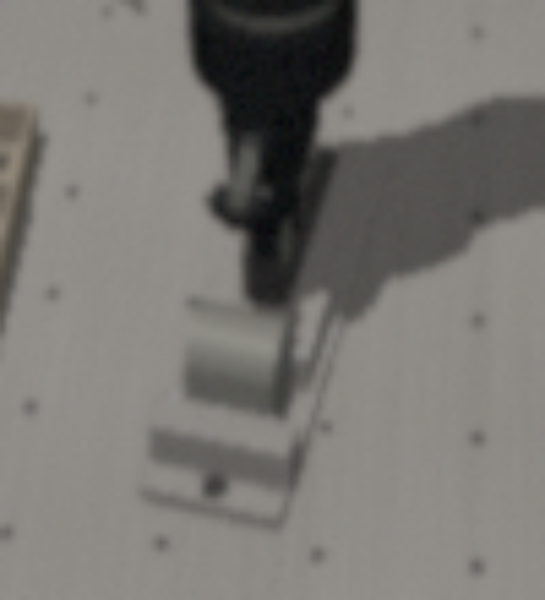

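arm_command([
  [0,-8,0,0,0,0,-1],
  [0,-3,0,0,0,0,-0.4],
  [0,-3,0,0,0,0,-0.4],
  [0,-2,0,0,0,0,-0.4],
  [0,-2,-10,0,0,0,-0.4],
  [0,-2,-30,0,0,0,-0.4],
  [0,-2,-60,0,0,0,-0.4],
  [0,0,-100,0,0,0,-0.4],
  [0,40,-140,0,0,0,-0.2],
  [0,85,-160,0,0,0,0],
])

```text
clock: 8.55
ee_pos: [543.4, 30.8, 220.4]
ee_rot: [3.094, -0.293, -0.004]
ft_force: [1.2, -1.5, -0.0]
grip_width: 42.5
```

```bash
python3 -c "
from h import *
delta((571,-278.8,210),0.055)"
```

```text
t 8.55 p [543.4  30.8 220.4] r [ 3.094 -0.293 -0.004] f [ 1.16 -1.5  -0.03] g 42.54685985999304
shift [ 85.2 298.4  20.5]
turn [ 0.034  0.003 -0.244]
```

arm_command([
  [13,46,0,0,0,-0.06,0],
  [26,92,0,0,0,-0.12,0],
  [39,138,0,0.03,0,-0.18,0],
  [52,184,0,0.034,0,-0.244,0],
  [65,230,5,0.034,0,-0.244,0],
  [78,276,15,0.034,0,-0.244,0],
  [85,298,20,0.034,0.003,-0.244,0],
  [85,298,20,0.034,0.003,-0.244,0],
  [85,298,20,0.034,0.003,-0.244,0],
  [85,298,20,0.034,0.003,-0.244,0],
])

```text
clock: 9.55
ee_pos: [571.7, -275.9, 211.1]
ee_rot: [-3.138, -0.091, -0.001]
ft_force: [0.5, 1.2, 0.3]
grip_width: 42.7
```

```bash
python3 -c "
from h import *
delta((571,-278.8,130),0.055)
shot('side','side5.png');shot('top','top5.png')
a=cv2.imread('pics/side5.png')[110:200,255:345];b=cv2.imread('pics/top5.png')[195:255,205:310];
print(proj('side',ctrl.observe()['ee_pos']))
cv2.imwrite('pics/k1.png',cv2.resize(a,(590,590)));cv2.imwrite('pics/k2.png',cv2.resize(b,None,fx=7.5,fy=7.5,interpolation=2))
"
```

```text
t 9.55 p [ 571.7 -275.9  211.1] r [-3.138e+00 -9.100e-02 -1.000e-03] f [0.53 1.19 0.32] g 42.71659671888018
shift [-1.   3.  81.1]
turn [-0.002 -0.001  0.003]
[293.96910067 127.66948407]
```

View pics/k1.png

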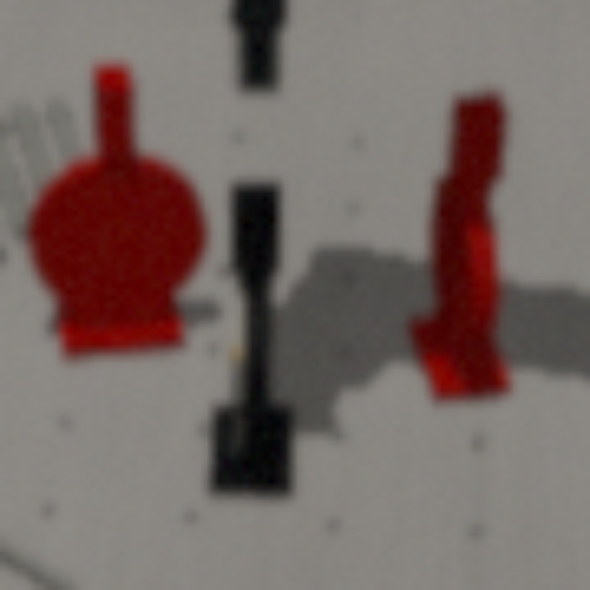

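View pics/k2.png

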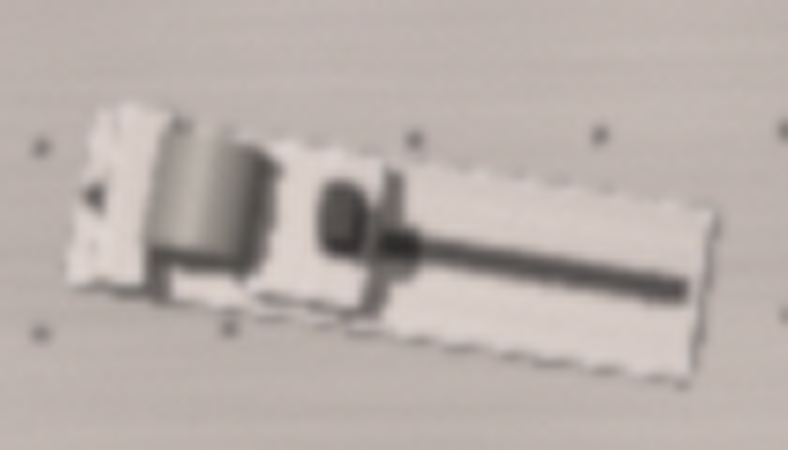

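arm_command([
  [-1,3,30,0,0,0,0],
  [-1,3,60,0,0,0,0],
  [-1,3,81,0,0,0,0],
  [-1,3,81,0,0,0,0],
  [-1,3,81,0,0,0,-1],
  [-1,3,81,0,0,0,-1],
  [-1,3,81,0,0,0,-1],
  [-1,3,81,0,0,0,-1],
  [-1,3,81,0,0,0,-1],
  [-1,3,81,0,0,0,-1],
])

```text
clock: 10.65
ee_pos: [572.4, -279.0, 131.8]
ee_rot: [-3.14, -0.092, -0.006]
ft_force: [0.6, 2.1, 6.9]
grip_width: 17.9
```

```bash
python3 - <<'E'
from h import *
from scipy.optimize import least_squares
g=lambda a,b:(205+a/7.5,195+b/7.5)
pts=[((35,-170,12),g(715,210)),((-35,-170,12),g(688,382)),((35,80,42),g(97,105)),((-35,80,42),g(68,283)),((35,45,42),g(178,117)),((-35,45,42),g(148,293))]
def w(p,q): 
    c,s=np.cos(p[2]),np.sin(p[2]);return np.array([p[0]+c*q[0]-s*q[1],p[1]+s*q[0]+c*q[1],q[2]])
def res(p): return np.concatenate([proj('top',w(p,a))-b for a,b in pts])
x=least_squares(res,[556,126,-.18],loss='soft_l1').x;print('clamp',x)
print('grip bar',at('top',g(343,216),87)); print('by model',w(x,(0,-29,87)))
im=cv2.imread('pics/top5.png');S=7.5
big=cv2.resize(im[195:255,205:310],None,fx=S,fy=S,interpolation=2)
def draw(P,col):
    uv=np.array([((proj('top',w(x,p))-[205,195]+.5)*S) for p in P]).round().astype(int);cv2.polylines(big,[uv],False,col,1)
th=np.linspace(0,np.pi,13)
for sx in(-22,22): draw([(sx,25+20*np.cos(t),62+20*np.sin(t)) for t in th],(0,0,255))
draw([(-22,25,82),(22,25,82)],(0,255,0))
draw([(35,-170,12),(-35,-170,12),(-35,80,12),(35,80,12),(35,-170,12)],(255,0,0))
draw([(35,45,42),(-35,45,42),(-35,80,42),(35,80,42),(35,45,42)],(255,0,0))
draw([(12,-37,87),(-12,-37,87),(-12,-21,87),(12,-21,87),(12,-37,87)],(255,255,0))
cv2.imwrite('pics/ov.png',big)
print('crown',w(x,(0,25,82)));st()
E
```

```text
clamp [ 5.59933890e+02  1.26031627e+02 -1.72194685e-01]
grip bar [555.41803518  98.49354723  87.        ]
by model [554.96488508  97.46050581  87.        ]
crown [564.21751442 150.66190476  82.        ]
t 10.65 p [ 572.4 -279.   131.8] r [-3.14  -0.092 -0.006] f [0.61 2.08 6.87] g 17.947949969852964
```

View pics/ov.png

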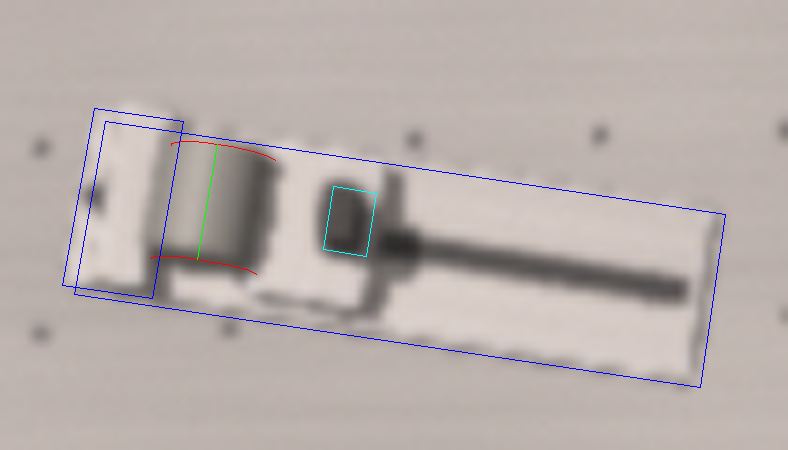

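arm_command([
  [0,0,-15,0,0,0,-1],
  [0,0,-45,0,0,0,-1],
  [0,0,-90,0,0,0,-1],
  [0,0,-135,0,0,0,-1],
  [-3,-35,-170,0,0,0,-1],
  [-6,-80,-190,0,0,-0.1,-1],
  [-10,-125,-200,0,0,-0.2,-1],
  [-14,-170,-210,0,0,-0.3,-1],
  [-18,-215,-220,0,0,-0.4,-1],
  [-22,-260,-230,0,0,-0.5,-1],
])

```text
clock: 11.65
ee_pos: [532.9, -19.7, 361.9]
ee_rot: [3.018, 0.871, 0.004]
ft_force: [1.0, 0.4, -3.2]
grip_width: 17.7
```

```bash
cat >> h.py <<'E'
def look(c):
    cam=np.array(_gc('side')['cam_to_world'])[:3,3];c=np.array(c,float)
    n=cam-c;n/=np.linalg.norm(n);y=np.cross([0,0,1],n);y/=np.linalg.norm(y);z=np.cross(n,y)
    return c+z*63.8, R.from_matrix(np.array([n,-y,-z]).T)
E
python3 -c "
from h import *
p,r=look((480,450,520));print(p);delta(p,rot=r);p,r=look((470,380,470));print(p);delta(p,rot=r)"
```

```text
[475.89334755 405.74665868 565.77354244]
t 11.65 p [532.9 -19.7 361.9] r [3.018 0.871 0.004] f [ 1.04  0.42 -3.19] g 17.71362721402596
shift [ 179.  -390.  -204.1]
turn [ 0.355  0.714 -0.868]
[465.63691564 336.84308057 516.78550844]
t 11.65 p [532.9 -19.7 361.9] r [3.018 0.871 0.004] f [ 1.04  0.42 -3.19] g 17.71362721402596
shift [ 133.5 -337.2 -155.1]
turn [ 0.341  0.693 -0.863]
```

arm_command([
  [14,-36,-17,0.037,0.075,-0.093,-1],
  [28,-72,-33,0.073,0.149,-0.186,-1],
  [43,-108,-50,0.11,0.223,-0.278,-1],
  [57,-144,-66,0.146,0.297,-0.37,-1],
  [71,-180,-83,0.183,0.371,-0.463,-1],
  [86,-217,-100,0.219,0.445,-0.555,-1],
  [100,-253,-116,0.256,0.52,-0.648,-1],
  [115,-290,-133,0.293,0.596,-0.742,-1],
  [133,-337,-155,0.341,0.693,-0.863,-1],
  [133,-337,-155,0.341,0.693,-0.863,-1],
])

```text
clock: 12.65
ee_pos: [462.3, 339.7, 517.5]
ee_rot: [-1.875, -1.709, -0.738]
ft_force: [-0.7, -1.1, -3.7]
grip_width: 17.9
```

```bash
python3 -c "
from h import *
p,r=look((470,380,470));delta(p,rot=r);shot('side','side6.png')"
```

```text
t 12.65 p [462.3 339.7 517.5] r [-1.875 -1.709 -0.738] f [-0.66 -1.09 -3.74] g 17.91148039102258
shift [-2.3  3.6 -1.2]
turn [-0.006 -0.003  0.006]
```

View pics/side6.png

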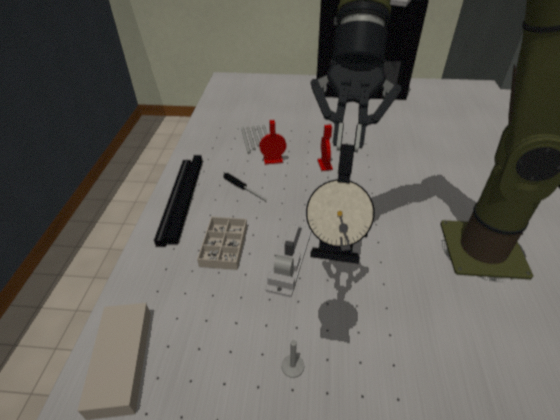

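```bash
python3 -c "
import cv2
a=cv2.imread('pics/side6.png')[165:270,295:385]
cv2.imwrite('pics/d1.png',cv2.resize(a,None,fx=7,fy=7,interpolation=cv2.INTER_CUBIC))"
```

```text
(no output)
```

View pics/d1.png

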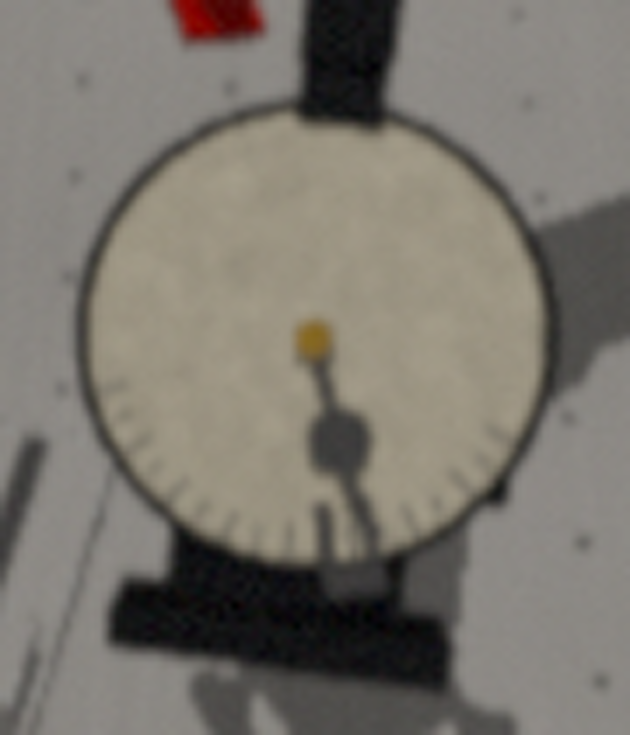

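```bash
python3 -c "
from h import *
p,r=look((478,450,535));delta(p,rot=r)"
```

```text
t 12.7 p [463.2 337.5 516. ] r [-1.881 -1.709 -0.735] f [-0.72 -0.01 -3.88] g 17.973660873938332
shift [96.   3.8 -0.7]
turn [-0.002  0.002  0.001]
```

arm_command([
  [24,1,0,0,0,0,-1],
  [48,2,0,0,0,0,-1],
  [72,3,0,0,0,0,-1],
  [90,4,0,0,0,0,-1],
  [96,4,0,0,0,0,-1],
  [96,4,0,0,0,0,-1],
  [96,4,0,0,0,0,-1],
  [96,4,0,0,0,0,-1],
  [96,4,0,0,0,0,-1],
  [96,4,0,0,0,0,-1],
])

```text
clock: 13.7
ee_pos: [474.2, 406.7, 580.8]
ee_rot: [-1.882, -1.708, -0.735]
ft_force: [0.5, -0.5, -2.6]
grip_width: 17.5
```

```bash
cat > dial.py <<'E'
from h import *
import sys
f=sys.argv[1]
shot('side',f+'.png');s=st()
p=np.array(s['ee_pos']);Rm=R.from_rotvec(s['ee_rot']).as_matrix()
X,Y,Z=Rm[:,0],-Rm[:,1],-Rm[:,2]
c=p-Z*63.8
print('lean y (rad, handle to +y)',np.arctan2(-(Y[2]),Z[2]))
uv=proj('side',c+X*9);print('pivot px',uv)
# rectify dial plane: homography
q=[(-45,-75),(45,-75),(45,60),(-45,60)]
src=np.float32([proj('side',c+X*9+Y*a+Z*b) for a,b in q])
S=6;dst=np.float32([((a+45)*S,(60-b)*S) for a,b in q])
H=cv2.getPerspectiveTransform(src,dst)
im=cv2.imread('pics/'+f+'.png')
cv2.imwrite('pics/'+f+'_r.png',cv2.resize(cv2.warpPerspective(im,H,(90*S,135*S),flags=cv2.INTER_CUBIC)[150:],None,fx=.9,fy=.9))
cv2.imwrite('pics/'+f+'_f.png',cv2.warpPerspective(im,H,(90*S,135*S),flags=cv2.INTER_CUBIC))
E
python3 dial.py side7
```

```text
t 13.75 p [474.1 406.8 580.9] r [-1.882 -1.708 -0.735] f [ 0.94 -0.73 -3.81] g 17.703579097751735
lean y (rad, handle to +y) -0.0017915864861900949
pivot px [336.22188405 212.19636209]
```

View pics/side7_r.png

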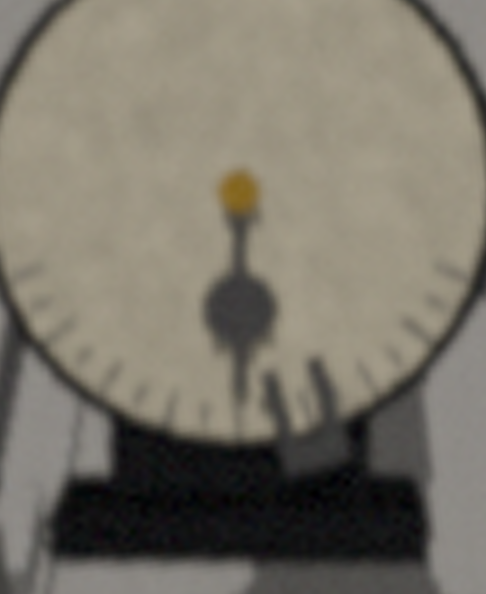

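```bash
python3 -c "
import cv2
a=cv2.imread('pics/side7_f.png')[300:680,180:440]
cv2.imwrite('pics/d2.png',cv2.resize(a,None,fx=1.55,fy=1.55,interpolation=cv2.INTER_CUBIC))"
```

```text
(no output)
```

View pics/d2.png

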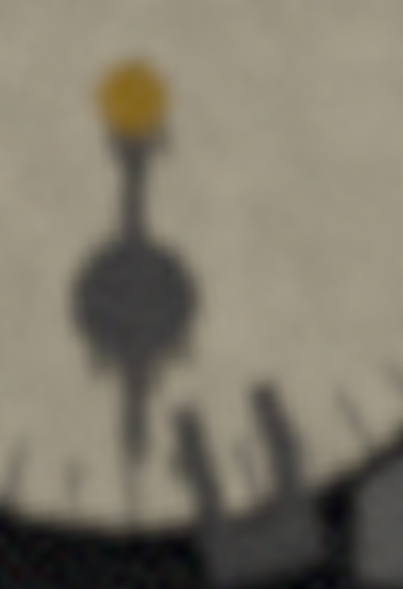

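```bash
python3 -c "
from h import *
delta((567,153,300),-.173)"
```

```text
t 13.75 p [474.1 406.8 580.9] r [-1.882 -1.708 -0.735] f [ 0.94 -0.73 -3.81] g 17.703579097751735
shift [-369.6  117.3   40.8]
turn [-0.612 -0.565  1.563]
```

arm_command([
  [-30,9,3,-0.049,-0.045,0.125,-1],
  [-59,19,6,-0.098,-0.09,0.25,-1],
  [-89,28,10,-0.147,-0.136,0.375,-1],
  [-118,38,13,-0.196,-0.181,0.5,-1],
  [-148,47,16,-0.245,-0.226,0.625,-1],
  [-177,56,20,-0.294,-0.271,0.75,-1],
  [-207,66,23,-0.343,-0.316,0.875,-1],
  [-236,75,26,-0.392,-0.362,1.0,-1],
  [-266,85,29,-0.441,-0.407,1.125,-1],
  [-296,94,33,-0.49,-0.452,1.25,-1],
])

```text
clock: 14.75
ee_pos: [549.1, 204.0, 355.5]
ee_rot: [-3.017, -0.204, -0.186]
ft_force: [0.6, 1.0, -3.2]
grip_width: 18.0
```

```bash
python3 -c "
from h import *
delta((567,153,250),-.173)"
```

```text
t 14.75 p [549.1 204.  355.5] r [-3.017 -0.204 -0.186] f [ 0.62  1.03 -3.17] g 18.041313788173486
shift [ -2.5  63.6 100. ]
turn [-0.123 -0.113  0.308]
```

arm_command([
  [-1,15,20,-0.05,-0.045,0.12,-1],
  [-1,30,40,-0.1,-0.09,0.24,-1],
  [-2,45,60,-0.123,-0.113,0.308,-1],
  [-2,60,80,-0.123,-0.113,0.308,-1],
  [-2.5,63.6,90,-0.123,-0.113,0.308,-1],
  [-2.5,63.6,100,-0.123,-0.113,0.308,-1],
  [-2.5,63.6,100,-0.123,-0.113,0.308,-1],
  [-2.5,63.6,100,-0.123,-0.113,0.308,-1],
  [-2.5,63.6,100,-0.123,-0.113,0.308,-1],
  [-2.5,63.6,100,-0.123,-0.113,0.308,-1],
])

```text
clock: 15.75
ee_pos: [567.4, 153.6, 251.0]
ee_rot: [-3.129, 0.271, -0.002]
ft_force: [0.6, -0.4, -2.6]
grip_width: 18.0
```

```bash
python3 -c "
from h import *
delta((567,153,214),-.173)
shot('side','side8.png');shot('top','top8.png')
a=cv2.imread('pics/side8.png')[170:310,220:340];cv2.imwrite('pics/p1.png',cv2.resize(a,None,fx=4.2,fy=4.2,interpolation=2))
a=cv2.imread('pics/top8.png')[160:270,190:310];cv2.imwrite('pics/p2.png',cv2.resize(a,None,fx=4.5,fy=4.5,interpolation=2))"
```

```text
t 15.75 p [567.4 153.6 251. ] r [-3.129e+00  2.710e-01 -2.000e-03] f [ 0.57 -0.39 -2.63] g 18.03390294943697
shift [-0.3  0.7 37. ]
turn [-0.001 -0.001 -0.   ]
```

View pics/p1.png

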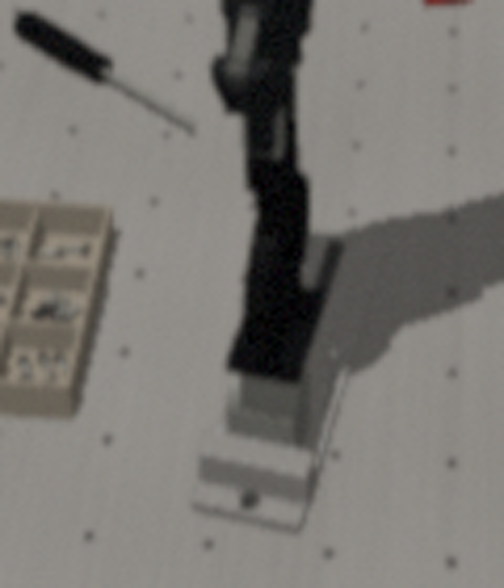

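View pics/p2.png

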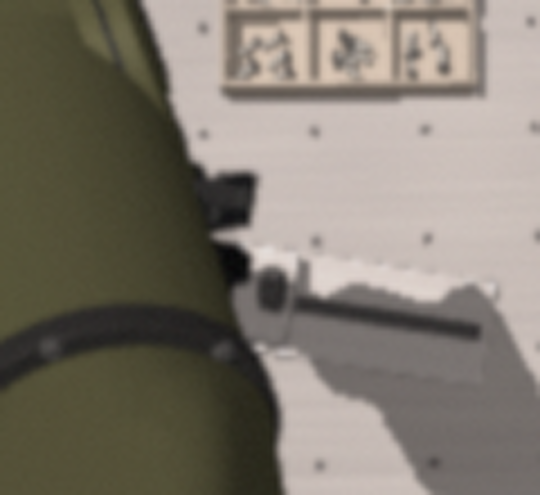

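arm_command([
  [0,1,8,0,0,0,-1],
  [0,1,16,0,0,0,-1],
  [0,1,23,0,0,0,-1],
  [0,1,28,0,0,0,-1],
  [0,1,30,0,0,0,-1],
  [0,1,32,0,0,0,-1],
  [0,1,33,0,0,0,-1],
  [0,1,34,0,0,0,-1],
  [0,1,35,0,0,0,-1],
  [0,1,35,0,0,0,-1],
])

```text
clock: 16.85
ee_pos: [567.1, 152.3, 215.7]
ee_rot: [-3.13, 0.272, -0.001]
ft_force: [0.2, 0.4, -3.7]
grip_width: 18.0
```

```bash
python3 -c "
from h import *
st()
shot('side','side9.png')
a=cv2.imread('pics/side9.png')[170:310,220:340];cv2.imwrite('pics/p3.png',cv2.resize(a,None,fx=4.2,fy=4.2,interpolation=2))
st()"
```

```text
t 16.85 p [567.1 152.3 215.7] r [-3.13e+00  2.72e-01 -1.00e-03] f [ 0.16  0.38 -3.68] g 17.96764676132891
t 16.9 p [567.1 152.3 215.7] r [-3.13e+00  2.72e-01 -1.00e-03] f [-1.03  0.1  -3.89] g 17.873120506656633
```

View pics/p3.png

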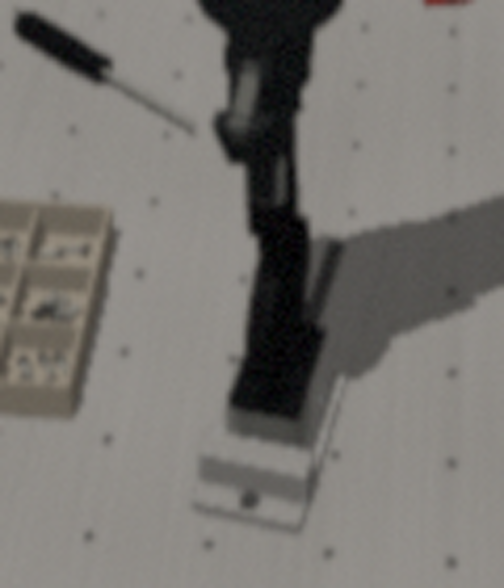

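arm_command([
  [0,0,1,0,0,0,-1],
  [0,0,1.5,0,0,0,-1],
  [0,0,2,0,0,0,-1],
  [0,0,2.5,0,0,0,-1],
  [0,0,3,0,0,0,-1],
  [0,0,3,0,0,0,-1],
  [0,0,3,0,0,0,-1],
  [0,0,3,0,0,0,-1],
  [0,0,3,0,0,0,-1],
  [0,0,3,0,0,0,-1],
])

```text
clock: 17.9
ee_pos: [567.9, 152.5, 214.0]
ee_rot: [-3.129, 0.272, -0.005]
ft_force: [-2.1, 0.3, 6.2]
grip_width: 17.9
```

arm_command([
  [0,-4,1.0,-0.03,0,0,-1],
  [0,-7.9,1.2,-0.06,0,0,-1],
  [0,-11.9,1.4,-0.09,0,0,-1],
  [0,-15.8,1.8,-0.12,0,0,-1],
  [0,-19.7,2.2,-0.15,0,0,-1],
  [0,-23.7,2.7,-0.18,0,0,-1],
  [0,-27.6,3.4,-0.21,0,0,-1],
  [0,-31.5,4.1,-0.24,0,0,-1],
  [0,-35.3,4.9,-0.27,0,0,-1],
  [0,-35.3,4.9,-0.27,0,0,-1],
])

```text
clock: 18.9
ee_pos: [574.1, 189.5, 209.8]
ee_rot: [2.863, -0.245, -0.028]
ft_force: [-1.9, 0.9, 7.9]
grip_width: 18.0
```

```bash
cat > lean.py <<'E'
from h import *
s=st()
Rm=R.from_rotvec(s['ee_rot']).as_matrix();X,Y,Z=Rm[:,0],-Rm[:,1],-Rm[:,2]
print('lean',np.arctan2(-Y[2],Z[2]),'xtilt',X[2],'yaw',np.arctan2(X[1],X[0]))
print('force along foot normal',np.dot(s['ft_force'],Z),'along Y',np.dot(s['ft_force'],Y))
G=s['ee_pos']-Z*132;yv=np.array([np.sin(.173),np.cos(.173)])
# tangent plane vs cylinder axis: distance of foot plane from axis point
for cy in (150.7,153,155):
    O=np.array([567,cy,62]);print(cy,'foot plane height above axis',np.dot(G-O,Z),'contact s',-np.dot(G-O,Y))
E
python3 lean.py
```

```text
t 18.9 p [574.1 189.5 209.8] r [ 2.863 -0.245 -0.028] f [-1.91  0.93  7.94] g 18.0084389969744
lean 0.2687384544653243 xtilt 0.0035992561146343874 yaw -0.17026897437285063
force along foot normal 7.81797039340898 along Y -1.5374940704264357
150.7 foot plane height above axis 20.959842420570357 contact s 1.238588399819039
153 foot plane height above axis 20.356635635214985 contact s 3.423595210116637
155 foot plane height above axis 19.832107995775534 contact s 5.32360113211454
```

arm_command([
  [0,-1.5,0.7,-0.012,0,0,-1],
  [0,-3,1.1,-0.024,0,0,-1],
  [0,-3,1.1,-0.024,0,0,-1],
  [0,-3,1.1,-0.024,0,0,-1],
  [0,-3,1.1,-0.024,0,0,-1],
  [0,-3,1.1,-0.024,0,0,-1],
  [0,-3,1.1,-0.024,0,0,-1],
  [0,-3,1.1,-0.024,0,0,-1],
  [0,-3,1.1,-0.024,0,0,-1],
  [0,-3,1.1,-0.024,0,0,-1],
])

```text
clock: 19.9
ee_pos: [575.0, 192.2, 209.1]
ee_rot: [2.839, -0.243, -0.029]
ft_force: [-2.3, 0.4, 7.9]
grip_width: 18.3
```

```bash
python3 lean.py; python3 -c "
from h import *
shot('side','side10.png')
a=cv2.imread('pics/side10.png')[170:310,220:340];cv2.imwrite('pics/p4.png',cv2.resize(a,None,fx=4.2,fy=4.2,interpolation=2))
shot('top','top10.png')
a=cv2.imread('pics/top10.png')[160:270,170:310];cv2.imwrite('pics/p5.png',cv2.resize(a,None,fx=4.5,fy=4.5,interpolation=2))"
```

```text
t 19.9 p [575.  192.2 209.1] r [ 2.839 -0.243 -0.029] f [-2.27  0.44  7.88] g 18.25523516529445
lean 0.2928408588782562 xtilt 0.0047777690669734175 yaw -0.17013857708662758
force along foot normal 7.568775130328926 along Y -2.229667715193727
150.7 foot plane height above axis 21.024999415945164 contact s 2.055513474216774
153 foot plane height above axis 20.368855952459132 contact s 4.225264782889214
155 foot plane height above axis 19.798296418993022 contact s 6.112005051300023
```

View pics/p4.png

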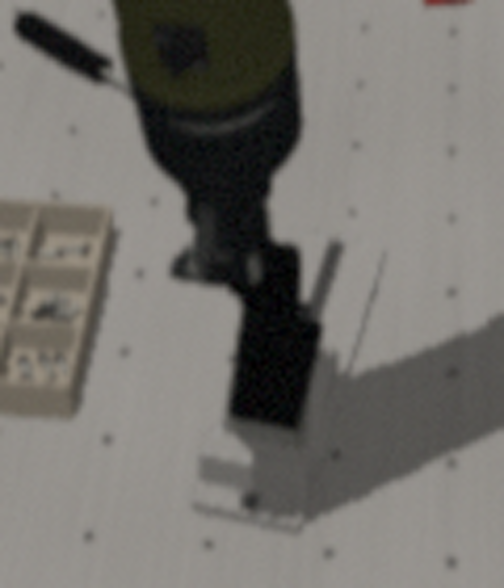

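View pics/p5.png

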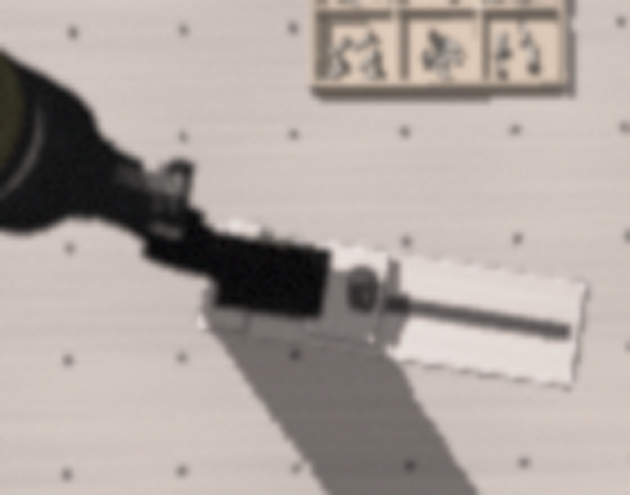

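arm_command([
  [0,0,0.9,0,0,0,-1],
  [0,0,0.9,0,0,0,-1],
  [0,0,0.9,0,0,0,-1],
  [0,0,0.9,0,0,0,-1],
  [0,0,0.9,0,0,0,-1],
  [0,0,0.9,0,0,0,-1],
  [0,0,0.9,0,0,0,-1],
  [0,0,0.9,0,0,0,-1],
  [0,0,0.9,0,0,0,-1],
  [0,0,0.9,0,0,0,-1],
])

```text
clock: 21.0
ee_pos: [575.1, 192.0, 209.2]
ee_rot: [2.839, -0.243, -0.028]
ft_force: [-1.3, -0.6, 7.1]
grip_width: 18.1
```

```bash
python3 lean.py; python3 -c "
from h import *
shot('side','side11.png');shot('top','top11.png')
for n in ('side','top'): print(n, np.abs(cv2.imread(f'pics/{n}10.png').astype(int)-cv2.imread(f'pics/{n}11.png')).mean())
for t in ['pointer_tip','mark_gap']:
  print(t,[(np.array(x['position'])*[560,420],x['score']) for x in search_frame('top',t)[:2]])
a=cv2.imread('pics/top11.png')[195:240,195:260];cv2.imwrite('pics/p6.png',cv2.resize(a,None,fx=11,fy=11,interpolation=2))
"
```

```text
t 21.0 p [575.1 192.  209.2] r [ 2.839 -0.243 -0.028] f [-1.31 -0.63  7.1 ] g 18.052923272695928
lean 0.2931272890372611 xtilt 0.005461511624358661 yaw -0.17012039842485605
force along foot normal 6.556077519988584 along Y -2.8557253561452245
150.7 foot plane height above axis 21.072706201111483 contact s 2.2887274498885173
153 foot plane height above axis 20.415684537912593 contact s 4.458220633643952
155 foot plane height above axis 19.844361352522256 contact s 6.34473644560519
side 1.4962414965986395
top 0.7666298185941043
pointer_tip [(array([224.28 , 217.182]), 0.68)]
mark_gap []
```

View pics/p6.png

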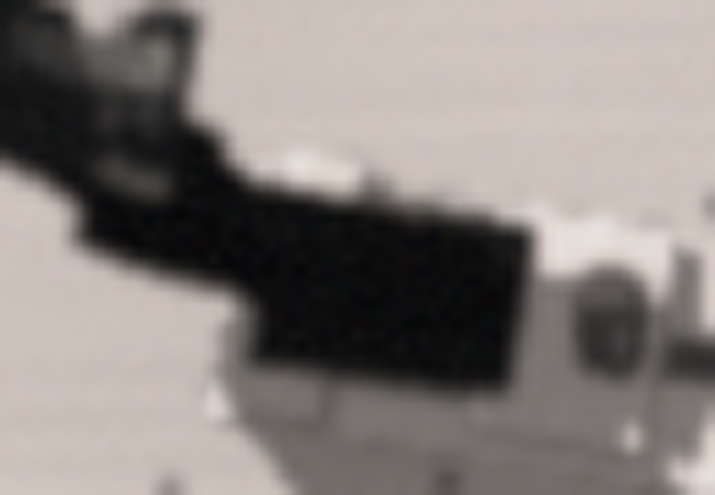

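```bash
python3 -c "
from h import *
print(ctrl.sign_off());st()"
```

```text
the job is handed in; nothing more can be done
None
the job is handed in; nothing more can be done
```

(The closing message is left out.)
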